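# Hang the cutlery drainer over its drip dish

### The job

Hang the steel cutlery drainer by its hook on the open left end of the rail, then slide it along the rail, under the keeper rod, until it hangs centred over the round drip dish. Let go of it and leave the other things on the worktop where they stand.

Things in the scene. Friction and masses are not known exactly. Their poses are not given: they have to be found in the camera images.
- pot_center (a point): Cutlery drainer: loose steel open box 70 (x) x 90 (y) x 60 mm high with drain slots, 0.3 kg, standing on its underside. An upright plate rises from its inner divider and carries a hook and a grip; total height 190. This point: mid box, 95 above the underside. z up, y along the box's long side, +x from the plate towards the hook's lip (away from the robot at yaw 0).
- pot_grip (a point): Centre of the drainer's black plastic grip, the top of the upright plate: 10 thick (x) x 50 wide (y) x 40 mm high, pinched across its thickness from above. It lies at x = -12 from the box's middle, 170 above the underside (75 above pot_center). Same axes. The plate below it is 4 thick, 40 wide.
- pot_hook (a point): Where the rail's axis lies when the drainer hangs: x = 0, 108 mm above the underside, 5 below the hook's flat crown (5 thick). Same axes. Throat 20 wide: plate face at x = -10, lip at x = +10 to +15. The lip ends 97 above the underside, with a flare splayed outward down to 91; the box's rim is at 60, so the mouth between rim and flare is 31 high and opens to +x. Hook 40 wide (y).
- rail_mid (a point): Middle of the axis of the rail: a horizontal steel bar 10 mm dia, 400 long, along this point's y, 153 above the worktop, on a fixed stand. z up, +x away from the robot at yaw 0, +y along the rail to the left. 12 dia end posts at y = -200 and +200 rise to 160 above the worktop. Wooden foot 440 (y) x 130 (x = -60 to +70) x 15 high.
- keeper_end (a point): Left end of the keeper rod, 8 mm dia, parallel to the rail, from here (rail y = +50) to rail y = -185, 22 above and 16 behind (+x) the rail's axis; uprights 55 behind. Under it the hook cannot be put on, but a hung drainer slides (8 spare over the crown; the grip stays in front). The hook goes on only left of it, with its middle at rail y = +75 to +145: lip over the rail from the front, then down.
- round_dish: Round white drip dish, 92 mm dia at the rim, 13 mm high, fixed on the stand's foot below the rail, under the keeper rod. Origin: centre of its underside, 15 mm above the worktop; its y axis runs along the rail.
- square_dish: Square white dish, 84 x 84 x 13 mm high, fixed beside the round one (either may be nearer the open end). Not the place for the drainer. Origin: centre of its underside.
- pot: The drainer as a whole: origin at the centre of its underside, 95 mm below pot_center; same axes.
- rack: The whole fixed stand: origin on the worktop, 153 mm below rail_mid; same axes. Wall cabinets overhang the worktop behind it, from about 560 mm ahead of the robot, 490 mm above the worktop: keep the wrist and elbow drawn in when swinging across.
- mug_tea: Bystander: cream mug with blue dots and a side handle, 93 mm high. Origin: centre of its underside.
- spice_1: Bystander: small glass spice jar with a yellowish cap, 41 dia x 98 mm high, near the front edge between drainer and stand. Origin: centre of its underside.
- sugar_jar: Bystander: squat glass jar with a black cap, 61 dia x 110 mm high. Origin: centre of its underside.
- tin_small: Bystander: small food tin, 57 dia x 72 mm high. Origin: centre of its underside.
- salt_grinder: Bystander: white grinder, 55 dia x 149 mm high. Origin: centre of its underside.
- spice_tall: Bystander: tall spice jar with a black cap, 47 dia x 125 mm high. Origin: centre of its underside.

How it is judged:
On the way, in this order (a step that is already met when the one before it is completed fails the run):
1. the drainer's hook is over the rail at its open left end (x of pot_hook in the frame of rail_mid between -0.012 and 0.012 m and z of pot_hook in the frame of rail_mid between -0.007 and 0.007 m and y of pot_hook in the frame of rail_mid between 0.055 and 0.165 m), for 0.2 s.
2. the drainer, still hooked on the rail, has been slid to the round dish (x of pot_hook in the frame of rail_mid between -0.012 and 0.012 m and z of pot_hook in the frame of rail_mid between -0.007 and 0.007 m and y of pot_hook in the frame of round_dish between -0.015 and 0.015 m), for 0.2 s.
At the end, for the whole second after the job is handed in: The drainer hangs still and upright (within 0.2 rad) with its weight on the rail, the rail inside its hook (hook seat within 12 mm across and 7 mm in height of the rail's axis), and the hook's middle within 15 mm, along the rail, of the centre of the round dish (all of step 2 and angle between pot_hook's own z axis and vertical below 0.2 rad and contact force between pot and rack above 0.8 N and linear speed of pot below 0.03 m/s); the robot touches nothing.
It fails at once if a bystander is shifted by more than 30 mm (distance of any of mug_tea, spice_1, sugar_jar, tin_small, salt_grinder, spice_tall from where it was at the start of the episode above 0.03 m).
It also fails if it takes over 56 s, if anything falls off the work surface, if the arm or the gripper's body presses on something with over 40 N, if the wrist force passes 120 N, or if a joint passes its speed limit or range.

### The arm

A 6-joint arm with a two-finger parallel gripper is mounted at the origin on a cart in front of the work surface, level with it; the furniture and walls round the work are solid. World frame = base frame: x ahead of the robot, y to its left, z up, the work surface at z = 0. Lengths are in m, angles in rad, forces in N, time in s.
With the tool pointing down it reaches from about 0.375 to 0.975 m from the base axis. Payload 3.8 kg.
Tool frame: the origin (TCP) lies midway between the tips of the shut fingers; the grasp point (between the pads) lies 19 mm behind it; z points along the fingers, y is the line along which they close (so a half turn about z gives the same grasp; the last joint's range is limited). The gripper opens to 85 mm and grips with 20 to 120 N. Pads are 22 mm wide; open, the fingers measure 114 mm over their backs; the gripper's body (76 mm by 85 mm) begins 54 mm behind the grasp point. The pads swing forward as they close: fully open they stand 13 mm farther back than shut.
Start: joints at [-1.207, 0.264, 1.604, -0, 1.274, -0.037], TCP at [0.263, -0.622, 0.231] pointing down, gripper open.
Joint ranges: [-2.63, 2.63], [-0.94, 2.18], [0.31, 2.57], [-1.31, 4.45], [0, 2.66], [-2.55, 2.55]. Speed limits (rad/s): [2.57, 2.57, 3.14, 3.14, 3.14, 3.14].

### API

Orientations are given as a rotation vector (axis times angle).
In Python, from workcell import read_state, vision, ticket gives the robot as it stands. The module is installed in compiled form; this text tells all that it offers.
- The arm moves only by the tool jog_arm, never from a script. Its arguments are lists of equal length, an entry for each row: "turn": the turn, a rotation vector about the tool's x, y, z in rad, a list of three; "delta_pos": the shift along the tool's x, y, z in m, a list of three; "gripper": the finger opening in m, from 0 to 0.0854. In form: {"turn": [[rx, ry, rz], ...], "delta_pos": [[dx, dy, dz], ...], "gripper": [gripper, ...]}. A call has 1 to 20 rows; each row shifts and turns the commanded pose from where the row before left it, along the tool's axes as they then stand; what a row does not reach is not made up. A row lasts 1/12 s, in which the tool goes at most 41.7 mm and 7.16 degrees, less where a joint would pass 70% of its speed; a pose out of reach is approached as far as the arm can. A call with a gripper value outside its range is refused whole. The fingers move at their own pace and stop on an object; "grip_force" is the grip in N (left out, the last holds). Time passes only in rows, so rows that do not move let the fingers close. It gives the time, the measured TCP pose, the force, the opening and the grip force at its end, in the units of the state.
- read_state(): the state, without advancing time (a new reading comes with each control period).
- vision.read_camera(name): name is "scene" or "top"; returns the picture (400x640x3 uint8, red, green, blue); there is no depth.
- vision.calibration(name): a dict with "vfov" (degrees; the focal length in pixels is half the picture's height over the tangent of half this angle, whatever the lens; pixels are square), "cx", "cy" (the principal point, pixels), "R" (3x3) and "t" (3): a world point X has camera coordinates R X + t. Camera axes: x right, y down, z forward; pixel columns grow to the right and rows downward; lengths in m; the calibration is good to about 2 mm. A picture is of the moment at which its call begins. calibration takes no time and is no camera call.
- ticket.finish_job(): hands the job in; it is judged then, once.
The state is a dict: "time": time; "q": joint angles; "joint_vel": joint speeds; "joint_torque": joint torques, N m; "tool_pos": TCP position; "tcp_rot": TCP orientation; "wrist_force": force on the tool from outside, world axes, zero at the start; "torque": the same for the moment, N m; "width": opening from 0.0 (shut) to 1.0 (fully open); "grip_force": force on a finger pad.
Only numpy, scipy, OpenCV 4.12 (cv2) and the standard library are available. Lean on these libraries where they do the work, as an engineer would, in place of code of your own. Each camera call takes 0.05 s, during which the arm holds its last target. There are 200 camera calls.

## Working session

There is one attempt and no reset: what is moved stays moved. The work goes in short steps, Python scripts to look and compute and a tool call to move; the robot and the scene stay as the last step left them, time stands still between calls to the robot, and variables do not carry over. Pictures are saved under pics/ and viewed, at most 13 in all, crops included, and the job is handed in when it is done.

Besides the shell and the picture viewer there is one more tool, called after "Emit:" as name(argument=value, ...) on one line, values as JSON. jog_arm: Moves the arm, as the interface text tells. Its arguments: {"type":"object","properties":{"turn":{"type":"array","items":{"type":"array","items":{"type":"number"}}},"delta_pos":{"type":"array","items":{"type":"array","items":{"type":"number"}}},"gripper":{"type":"array","items":{"type":"number"}},"grip_force":{"type":"number"}},"required":["turn","delta_pos","gripper"]}

```bash
mkdir -p pics; cat > h.py <<'E'
import numpy as np, cv2
from workcell import read_state, vision, ticket
from scipy.spatial.transform import Rotation as Ro
def cal(n):
    c=vision.calibration(n); f=200/np.tan(np.radians(c['vfov'])/2)
    return f,c['cx'],c['cy'],np.array(c['R']),np.array(c['t'])
def ray(n,u,v):
    f,cx,cy,R,t=cal(n); return -R.T@t, R.T@np.array([(u-cx)/f,(v-cy)/f,1])
def onz(n,u,v,z):
    o,d=ray(n,u,v); return o+d*(z-o[2])/d[2]
def proj(n,X):
    f,cx,cy,R,t=cal(n); p=R@np.array(X)+t; return np.array([cx+f*p[0]/p[2],cy+f*p[1]/p[2]])
def tri(a,b):
    (o1,d1),(o2,d2)=ray('scene',*a),ray('top',*b)
    s=np.linalg.lstsq(np.c_[d1,-d2],o2-o1,rcond=None)[0]; p,q=o1+s[0]*d1,o2+s[1]*d2
    return (p+q)/2, np.linalg.norm(p-q)
def snap(n,name):
    im=vision.read_camera(n); cv2.imwrite(f'pics/{name}.png',im[:,:,::-1]); return im
E
python3 - <<'E'
from h import *
for n in('scene','top'):
    snap(n,n+'0'); f,cx,cy,R,t=cal(n); print(n,f,cx,cy,-R.T@t,R.round(2).tolist())
s=read_state(); print(s['time'],s['tool_pos'],s['tcp_rot'],Ro.from_rotvec(s['tcp_rot']).as_matrix().round(3))
E
```

```text
scene 365.24977690507467 316.5795005776002 200.94445112034768 [0.06272482 0.75113014 1.11879496] [[-0.88, -0.47, -0.01], [-0.36, 0.68, -0.64], [0.31, -0.56, -0.76]]
top 433.72734188790184 307.6663112500035 207.05116860899167 [-3.96099329e-01 -2.51938405e-04  1.40875899e+00] [[0.01, -1.0, -0.01], [-0.83, -0.0, -0.56], [0.56, 0.02, -0.83]]
0.1 [ 0.26309791 -0.62088727  0.23006729] [-3.07671931e+00 -6.24927086e-01  5.47133217e-04] [[ 0.921  0.39  -0.001]
 [ 0.39  -0.921  0.002]
 [ 0.    -0.002 -1.   ]]
```

View pics/scene0.png

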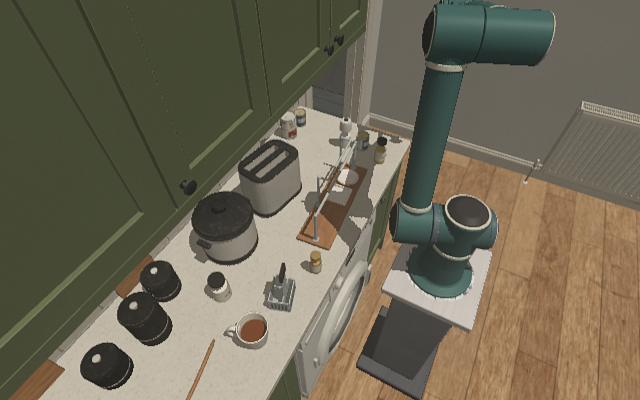

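View pics/top0.png

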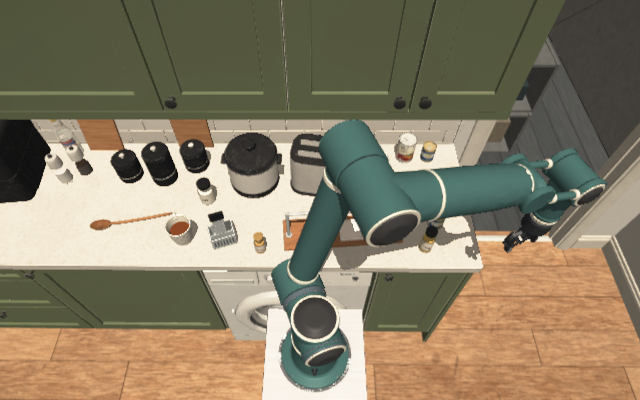

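Scene view: drainer at (281,292), rack foot from (320,235) to (350,170), keeper and round or square dishes around (345,180). Top view: drainer at (222,232), rail's left post at (288,215), with the arm hiding the middle of the rack. I'll enlarge both.

```bash
python3 - <<'E'
import cv2,numpy as np
a=cv2.imread('pics/scene0.png')[110:320,245:415]; b=cv2.imread('pics/top0.png')[190:270,190:440]
a=cv2.resize(a,None,fx=2.8,fy=2.8,interpolation=cv2.INTER_CUBIC)
cv2.imwrite('pics/c1.png',a)
cv2.imwrite('pics/c2.png',cv2.resize(b,None,fx=3.2,fy=3.2,interpolation=cv2.INTER_CUBIC))
E
```

```text
(no output)
```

View pics/c1.png

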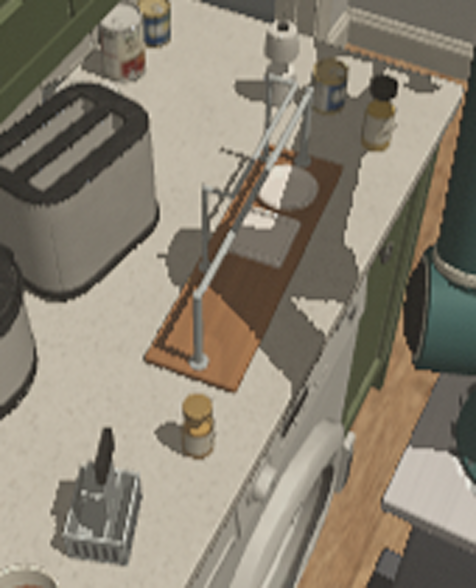

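View pics/c2.png

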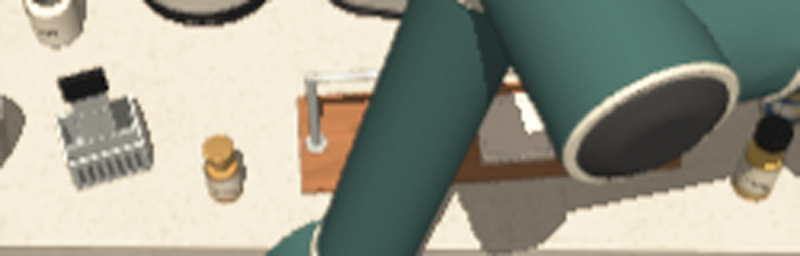

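Crop c1 (2.8×, offset 245,110): left post base (316.4,239.3) and top (315.4,214.3), far post top (354.6,142.9), round dish about (347.5,176.8), and the square dish nearer the open end. Crop c2 (3.2×, offset 190,190): post base (289.1,235.3) and top (287.5,214). The spice jar stands between drainer and stand.

```bash
cat > rack.py <<'E'
from h import *
from scipy.optimize import least_squares
pts=[('scene',(316.4,239.3),(0,.2,.015)),('scene',(315.4,214.3),(0,.2,.16)),('scene',(354.6,142.9),(0,-.2,.16)),
('scene',(329.6,249.3),(-.06,.22,.015)),('scene',(297.5,237.5),(.07,.22,.015)),('scene',(367.1,168.9),(-.06,-.22,.015)),
('top',(289.1,235.3),(0,.2,.015)),('top',(287.5,214),(0,.2,.16)),('top',(284.7,250.3),(-.06,.22,.008))]
def res(p,full=False):
    c,s=np.cos(p[2]),np.sin(p[2]); M=np.array([[c,-s,0],[s,c,0],[0,0,1]])
    r=[proj(n,M@np.array(X)+[p[0],p[1],0])-u for n,u,X in pts]
    return np.array(r) if full else np.ravel(r)
if __name__=='__main__':
    s=least_squares(res,[.5,-.1,0],loss='soft_l1'); p=s.x; print('rack',p.round(4)); print(res(p,True).round(1).tolist())
    d=onz('scene',347.5,176.8,.028); c,sn=np.cos(p[2]),np.sin(p[2]); e=d[:2]-p[:2]; print('dish',d,'rackframe',c*e[0]+sn*e[1],-sn*e[0]+c*e[1])
    print('griptop',tri((282.9,264.3),(215.9,212.8)))
    for n,u in [('spice',(257.5,252.5)),('mug',(180,240)),('sp2',(206,200)),('tall',(425,250))]: print(n,onz('top',*u,.0).round(3))
    a=cv2.imread('pics/scene0.png')[255:320,255:315]; b=cv2.imread('pics/top0.png')[205:270,195:255]
    im=np.hstack([cv2.resize(x,None,fx=6.5,fy=6.5,interpolation=cv2.INTER_CUBIC) for x in(a,b)]); cv2.imwrite('pics/c3.png',im)
E
python3 rack.py
```

```text
rack [ 0.4453 -0.1014  0.0927]
[[-0.5, 0.1], [0.1, 0.5], [0.3, -1.4], [-0.3, -0.2], [-1.4, -0.0], [0.2, -0.6], [0.2, 0.4], [-0.2, 0.2], [0.1, 0.8]]
dish [ 0.45461922 -0.22922614  0.028     ] rackframe -0.002595321502035281 -0.12816084839415232
griptop (array([0.40351729, 0.33211869, 0.2071586 ]), np.float64(0.005522385039198321))
spice [0.363 0.213 0.   ]
mug [0.414 0.509 0.   ]
sp2 [0.599 0.438 0.   ]
tall [ 0.378 -0.402  0.   ]
```

View pics/c3.png

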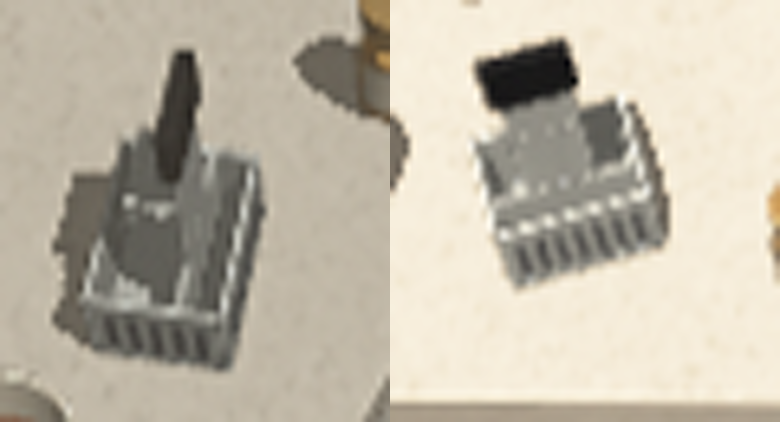

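Left half of c3 (scene, offset 255,255, 6.5×): the plate sits nearer the right wall (robot side), so the hook faces away from the robot. Box corners are at (97,345), (232,370), (262,180), (85,300). Right half (top, offset 195,205): grip top edge (87,65)–(178,38) and bottom front edge (128,288)–(270,245).

```bash
cat > pot.py <<'E'
from h import *
import rack
from scipy.optimize import least_squares
S=lambda x,y:('scene',(255+x/6.5,255+y/6.5)); T=lambda x,y:('top',(195+(x-390)/6.5,205+y/6.5))
L=[(S(97,345),(.035,.045,0)),(S(232,370),(-.035,.045,0)),(S(262,180),(-.035,-.045,.06)),(S(220,320),(-.035,.045,.06)),(S(85,300),(.035,.045,.06)),
(T(477,65),(-.007,.025,.19)),(T(568,38),(-.007,-.025,.19)),(T(490,110),(-.017,.025,.15)),(T(578,88),(-.017,-.025,.15)),(T(518,288),(-.035,.045,0)),(T(660,245),(-.035,-.045,0)),(T(625,98),(.035,-.045,.06))]
rack.pts=[(a[0],a[1],X) for a,X in L]
p=least_squares(rack.res,[.4,.33,.2],loss='soft_l1').x; print('pot',p.round(4)); print(rack.res(p,True).round(1).tolist())
print('grip',p[0]-.012*np.cos(p[2]),p[1]-.012*np.sin(p[2]),.17)
E
python3 pot.py
```

```text
pot [0.419  0.3423 0.3331]
[[-0.9, 1.1], [-0.3, 0.5], [-0.4, -4.4], [0.3, 0.2], [-1.2, -0.1], [-0.5, -0.4], [0.0, -0.2], [0.4, 1.4], [1.1, 0.8], [-0.3, 1.0], [1.6, 0.8], [0.4, -0.2]]
grip 0.40770517372595877 0.3384185367984301 0.17
```

Emit:
jog_arm(turn=[[0,0,0],[0,0,0],[0,0,0],[0,0,0],[0,0,0],[0,0,0],[0,0,0],[0,0,-0.081],[0,0,-0.081],[0,0,-0.081],[0,0,-0.081],[0,0,-0.081],[0,0,-0.081],[0,0,-0.081],[0,0,-0.081],[0,0,-0.081],[0,0,-0.081],[0,0,-0.081]], delta_pos=[[0,-0.03,-0.015],[0,-0.033,-0.015],[0,-0.033,-0.015],[0,-0.033,-0.015],[0,-0.033,-0.015],[0,-0.033,-0.015],[0,-0.03,-0.01],[0.036,-0.0015,0],[0.036,-0.0015,0],[0.036,-0.0015,0],[0.036,-0.0015,0],[0.036,-0.0015,0],[0.036,-0.0015,0],[0.036,-0.0015,0],[0.036,-0.0015,0],[0.036,-0.0015,0],[0.036,-0.0015,0],[0.036,-0.0015,0]], gripper=[0.0854,0.0854,0.0854,0.0854,0.0854,0.0854,0.0854,0.0854,0.0854,0.0854,0.0854,0.0854,0.0854,0.0854,0.0854,0.0854,0.0854,0.0854])

```text
time: 1.6
tool_pos: [0.4298, -0.1252, 0.3308]
tcp_rot: [-2.505, -1.896, 0.0]
wrist_force: [0.6, -0.8, -0.2]
width: 1.0
grip_force: 0.0
```

Emit:
jog_arm(turn=[[0,0,-0.081],[0,0,-0.081],[0,0,-0.081],[0,0,-0.081],[0,0,-0.081],[0,0,-0.081],[0,0,-0.081],[0,0,-0.081],[0,0,-0.081],[0,0,-0.081],[0,0,-0.081],[0,0,-0.081],[0,0,0.09],[0,0,0.09],[0,0,0.09],[0,0,0.09],[0,0,0]], delta_pos=[[0.036,-0.0015,0],[0.036,-0.0015,0],[0.036,-0.0015,0],[0.036,-0.0015,0],[0.036,-0.0015,0],[0.036,-0.0015,0],[0.036,-0.0015,0],[0.036,-0.0015,0],[0.036,-0.0015,0],[0.036,-0.0015,0],[0.036,-0.0015,0],[0.036,-0.0015,0],[0,0,0],[0,0,0],[0,0,0],[0,0,0],[0,0,0]], gripper=[0.0854,0.0854,0.0854,0.0854,0.0854,0.0854,0.0854,0.0854,0.0854,0.0854,0.0854,0.0854,0.0854,0.0854,0.0854,0.0854,0.0854])

```text
time: 3.02
tool_pos: [0.343, 0.2798, 0.3308]
tcp_rot: [-1.824, -2.557, 0.001]
wrist_force: [-1.4, 0.0, 0.2]
width: 0.998
grip_force: 0.0
```

```bash
cat >> h.py <<'E'
def off(X):
    s=read_state(); R=Ro.from_rotvec(s['tcp_rot']).as_matrix(); return (R.T@(np.array(X)-s['tool_pos'])).round(4), R.round(3).tolist(), s['tool_pos'].round(4) if hasattr(s['tool_pos'],'round') else s['tool_pos']
E
python3 - <<'E'
from h import *
print(off([.4077,.3384,.151])); 
a=snap('top','top1')[190:275,180:450]; b=snap('scene','scene1')[110:260,280:400]
a=cv2.resize(a,None,fx=2.9,fy=2.9,interpolation=cv2.INTER_CUBIC)
b=cv2.resize(b,(264*780//440,330*780//440//1),interpolation=cv2.INTER_CUBIC) if 0 else cv2.resize(b,None,fx=2.3,fy=2.3,interpolation=cv2.INTER_CUBIC)
c=np.zeros((a.shape[0]+b.shape[0],800,3),np.uint8); c[:a.shape[0],:a.shape[1]]=a; c[a.shape[0]:,:b.shape[1]]=b
cv2.imwrite('pics/c4.png',c[:,:,::-1]); print(a.shape,b.shape)
E
```

```text
(array([0.0344, 0.0804, 0.1797]), [[-0.325, 0.946, -0.001], [0.946, 0.325, -0.001], [-0.0, -0.001, -1.0]], array([0.343 , 0.2798, 0.3308]))
(246, 783, 3) (345, 276, 3)
```

View pics/c4.png

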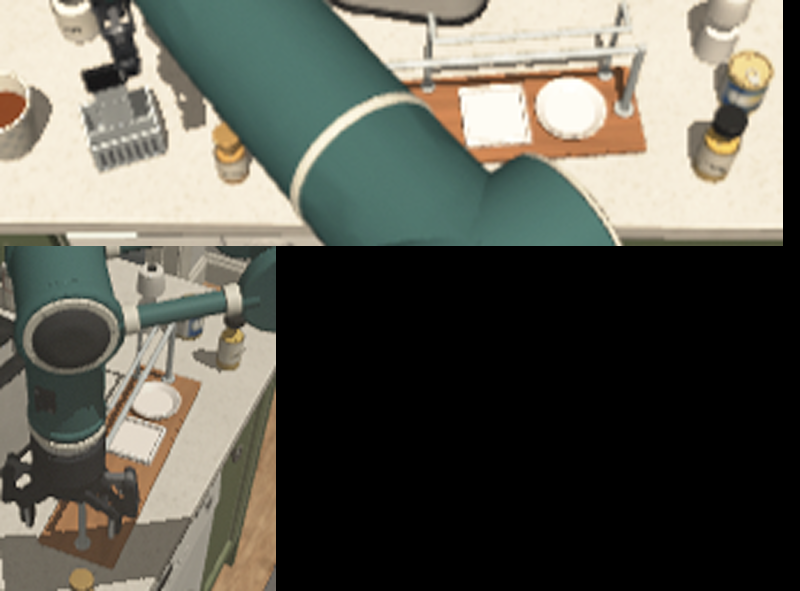

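Crop c4 top part (2.9×, offset 180,190): round dish at the closed right end, centre (571,107) → pixel (376.9,226.9); right post base (395.2,228.3) and top (400.3,207.9). The square dish is next to it on the left. I'll refit the rack, and in parallel move above the grip and descend.

```bash
cat > rack2.py <<'E'
from h import *
import rack
from scipy.optimize import least_squares
rack.pts+=[('top',(395.2,228.3),(0,-.2,.015)),('top',(400.3,207.9),(0,-.2,.16))]
p=least_squares(rack.res,[.5,-.1,0],loss='soft_l1').x; print('rack',p.round(4)); print(rack.res(p,True).round(1).tolist())
R=lambda d:np.array([[np.cos(p[2]),np.sin(p[2])],[-np.sin(p[2]),np.cos(p[2])]])@(d[:2]-p[:2])
for n,(x0,y0,x1,y1) in (('top',(362,212,395,240)),('scene',(333,163,362,187))):
    im=cv2.imread(f'pics/{n}1.png'); h=cv2.cvtColor(im,cv2.COLOR_BGR2HSV)
    m=((h[:,:,1]<60)&(h[:,:,2]>175)).astype(np.uint8); k=np.zeros_like(m); k[y0:y1,x0:x1]=1; m*=k
    nn,l,st,ce=cv2.connectedComponentsWithStats(m); i=1+st[1:,4].argmax(); c=max(cv2.findContours((l==i).astype(np.uint8),0,2)[0],key=len)
    e=cv2.fitEllipse(cv2.convexHull(c)); d=onz(n,*e[0],.026); print(n,e,d.round(4),R(d).round(4))
d=onz('scene',347.8,177,.028); print(R(d)); d=onz('top',376.9,226.9,.028); print(d,R(d))
c,s=np.cos(p[2]),np.sin(p[2])
for y in(.11,-.128): print(y,p[0]-s*y,p[1]+c*y)
E
python3 rack2.py
```

```text
rack [ 0.4442 -0.1007  0.0881]
[[-0.5, 0.3], [0.1, 0.7], [0.7, -1.2], [-0.4, 0.1], [-1.4, 0.1], [0.6, -0.3], [-0.0, 0.4], [-0.4, 0.3], [-0.1, 0.9], [0.2, -0.2], [1.5, -1.6]]
top ((376.2186584472656, 226.7996368408203), (20.73991584777832, 23.924715042114258), 103.0786361694336) [ 0.4606 -0.2266  0.026 ] [ 0.0052 -0.1268]
scene ((345.2139892578125, 175.88455200195312), (22.52948570251465, 26.83110809326172), 49.785621643066406) [ 0.466  -0.2314  0.026 ] [ 0.0102 -0.1321]
[-0.0024866  -0.12831317]
[ 0.45888662 -0.22877761  0.028     ] [ 0.0033386  -0.12883962]
0.11 0.43454745834661646 0.008842077938109039
-0.128 0.4554870953467946 -0.22823498042541288
```

Emit:
jog_arm(turn=[[0,0,0],[0,0,0],[0,0,0],[0,0,0],[0,0,0],[0,0,0],[0,0,0],[0,0,0],[0,0,0]], delta_pos=[[0.0086,0.02,0],[0.0086,0.02,0],[0.0086,0.02,0],[0.0086,0.02,0],[0,0,0.03],[0,0,0.03],[0,0,0.03],[0,0,0],[0,0,0]], gripper=[0.0854,0.0854,0.0854,0.0854,0.0854,0.0854,0.0854,0.0854,0.0854])

```text
time: 3.87
tool_pos: [0.4067, 0.3374, 0.2393]
tcp_rot: [-1.82, -2.559, 0.008]
wrist_force: [0.3, -0.3, 1.5]
width: 1.002
grip_force: 0.0
```

Emit:
jog_arm(turn=[[0,0,0],[0,0,0],[0,0,0],[0,0,0],[0,0,0],[0,0,0],[0,0,0],[0,0,0],[0,0,0],[0,0,0],[0,0,0],[0,0,0]], delta_pos=[[0,0,0.03],[0,0,0.03],[0,0,0.025],[0,0,0],[0,0,0],[0,0,0],[0,0,0],[0,0,0],[0,0,0],[0,0,0],[0,0,0],[0,0,0]], gripper=[0.0854,0.0854,0.0854,0.0854,0.03,0.03,0.02,0,0,0,0,0], grip_force=50)

```text
time: 4.87
tool_pos: [0.4086, 0.339, 0.1574]
tcp_rot: [1.822, 2.558, 0.003]
wrist_force: [0.6, 0.3, 4.3]
width: 0.11
grip_force: 50.1
```

```bash
python3 - <<'E'
from h import *
s=read_state(); print(s['width'],s['grip_force'],s['wrist_force'],s['tool_pos'])
a=snap('scene','scene2')[225:335,230:330]; b=snap('top','top2')[180:290,180:280]
cv2.imwrite('pics/c5.png',cv2.resize(np.hstack([a,b]),None,fx=3.9,fy=3.9,interpolation=cv2.INTER_CUBIC)[:,:,::-1])
E
```

```text
0.10982165434328389 50.11336863040924 [0.55043437 0.30262385 4.29778989] [0.4086049  0.33895926 0.15736882]
```

View pics/c5.png

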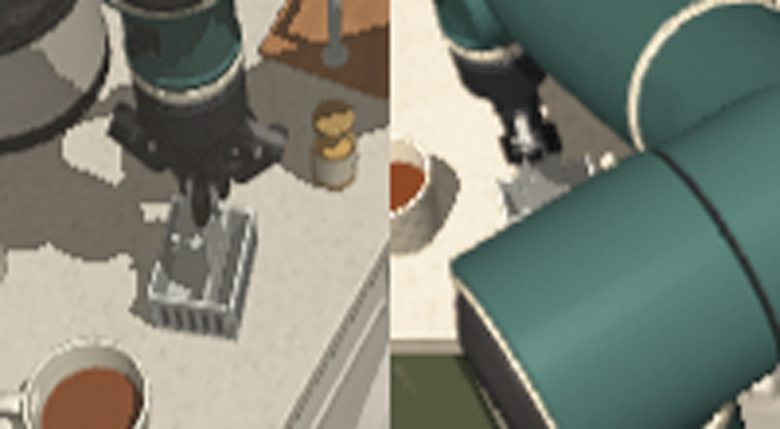

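The grip is held (9.4 mm opening, 50 N), and the drainer stays upright between the fingers at (200,210) in the left crop. Now lift and turn.

Emit:
jog_arm(turn=[[0,0,0],[0,0,0],[0,0,0],[0,0,0],[0,0,0],[0,0,0],[0,0,0],[0,0,0.08],[0,0,0.08],[0,0,0.08],[0,0,0],[0,0,0]], delta_pos=[[0,0,-0.01],[0,0,-0.03],[0,0,-0.03],[0,0,-0.03],[0,0,-0.03],[0,0,-0.03],[0,0,-0.02],[0,0,0],[0,0,0],[0,0,0],[0,0,0],[0,0,0]], gripper=[0,0,0,0,0,0,0,0,0,0,0,0])

```text
time: 5.97
tool_pos: [0.4071, 0.338, 0.3352]
tcp_rot: [-2.113, -2.324, 0.004]
wrist_force: [-0.5, -0.1, -3.1]
width: 0.109
grip_force: 49.3
```

```bash
python3 - <<'E'
from h import *
print(off([.3765,-.0163,.335])); s=read_state(); print(s['width'],s['grip_force'],s['wrist_force'])
E
```

```text
(array([-0.3498, -0.0642,  0.0008]), [[-0.095, 0.995, -0.002], [0.995, 0.095, -0.001], [-0.001, -0.002, -1.0]], array([0.4071, 0.338 , 0.3352]))
0.10889777837220238 49.3448281288147 [-0.45227782 -0.0775529  -3.1014826 ]
```

Emit:
jog_arm(turn=[[0,0,0],[0,0,0],[0,0,0],[0,0,0],[0,0,0],[0,0,0],[0,0,0],[0,0,0],[0,0,0],[0,0,0],[0,0,0],[0,0,0],[0,0,0],[0,0,0],[0,0,0.007],[0,0,0],[0,0,0]], delta_pos=[[-0.015,-0.0046,0],[-0.025,-0.0046,0],[-0.025,-0.0046,0],[-0.025,-0.0046,0],[-0.025,-0.0046,0],[-0.025,-0.0046,0],[-0.025,-0.0046,0],[-0.025,-0.0046,0],[-0.025,-0.0046,0],[-0.025,-0.0046,0],[-0.025,-0.0046,0],[-0.025,-0.0046,0],[-0.025,-0.0046,0],[-0.025,-0.0046,0],[-0.01,0,0],[0,0,0],[0,0,0]], gripper=[0,0,0,0,0,0,0,0,0,0,0,0,0,0,0,0,0])

```text
time: 7.38
tool_pos: [0.3755, -0.0164, 0.336]
tcp_rot: [-2.124, -2.313, 0.0]
wrist_force: [-1.1, 0.7, -3.4]
width: 0.112
grip_force: 49.3
```

```bash
python3 - <<'E'
from h import *
print(off([.3765,-.0163,.235])); s=read_state(); print(s['width'],s['grip_force'],s['wrist_force'])
a=snap('scene','scene3')[110:270,270:400]; b=snap('top','top3')[130:290,240:370]
cv2.imwrite('pics/c6.png',cv2.resize(np.hstack([a,b]),None,fx=3,fy=3,interpolation=cv2.INTER_CUBIC)[:,:,::-1])
E
```

```text
(array([-1.00e-04,  1.00e-03,  1.01e-01]), [[-0.085, 0.996, -0.001], [0.996, 0.085, 0.001], [0.001, -0.001, -1.0]], array([ 0.3755, -0.0164,  0.336 ]))
0.11157200649523892 49.32369768619537 [-1.10849136  0.67491925 -3.39559481]
```

View pics/c6.png

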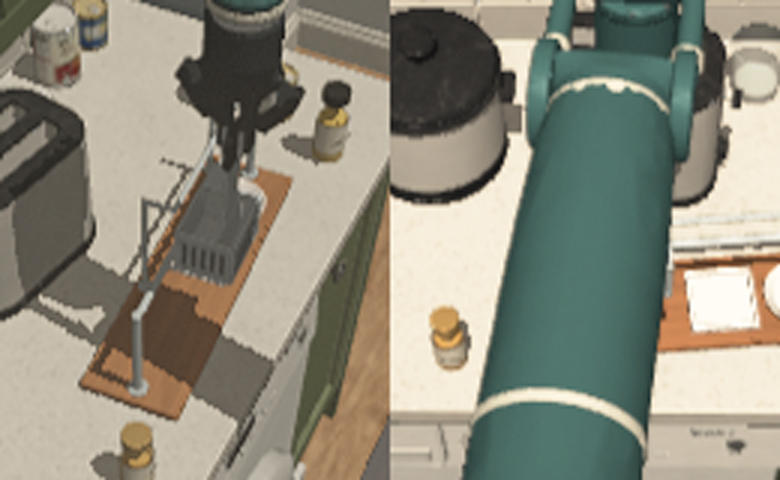

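The drainer hangs in front of the rail near its left end (left crop (215,230)); the left post is at (137,305–390).

Emit:
jog_arm(turn=[[0,0,0],[0,0,0],[0,0,0],[0,0,0],[0,0,0],[0,0,0]], delta_pos=[[0,-0.003,0],[0,0,0.01],[0,0,0.01],[0,0,0.01],[0,0,0.01],[0,0,0]], gripper=[0,0,0,0,0,0])

```text
time: 7.98
tool_pos: [0.3714, -0.0159, 0.2927]
tcp_rot: [-2.12, -2.312, 0.005]
wrist_force: [-0.6, 0.1, -2.5]
width: 0.106
grip_force: 49.3
```

Emit:
jog_arm(turn=[[0,0,0],[0,0,0],[0,0,0],[0,0,0],[0,0,0],[0,0,0],[0,0,0],[0,0,0]], delta_pos=[[0,0,0.01],[0,0,0.01],[0,0,0.01],[0,0,0.01],[0,0,0.01],[0,0,0.008],[0,0,0],[0,0,0]], gripper=[0,0,0,0,0,0,0,0])

```text
time: 8.65
tool_pos: [0.3728, -0.0162, 0.2375]
tcp_rot: [-2.123, -2.314, 0.001]
wrist_force: [0.4, -0.6, -3.3]
width: 0.109
grip_force: 49.3
```

```bash
python3 - <<'E'
from h import *
print(off([.4243,-.0121,.2345])); s=read_state(); print(s['wrist_force'],s['torque'])
a=snap('scene','scene4')[140:250,290:390]
cv2.imwrite('pics/c7.png',cv2.resize(a,None,fx=5.4,fy=5.4,interpolation=cv2.INTER_CUBIC)[:,:,::-1])
E
```

```text
(array([-0.0003,  0.0517,  0.003 ]), [[-0.086, 0.996, -0.002], [0.996, 0.086, 0.0], [0.0, -0.002, -1.0]], array([ 0.3728, -0.0162,  0.2375]))
[ 0.44342154 -0.57510003 -3.26718976] [ 0.01282692 -0.00603048  0.01488844]
```

View pics/c7.png

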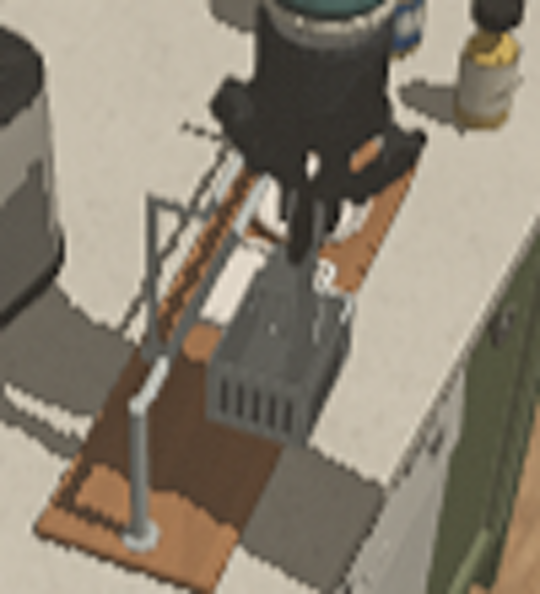

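The drainer stands in front of the rail (rim near corner (210,365)), level with it and left of the keeper's bracket at (155,200)–(215,215). No contact, so I'll push in through the mouth.

Emit:
jog_arm(turn=[[0,0,0],[0,0,0],[0,0,0],[0,0,0],[0,0,0],[0,0,0]], delta_pos=[[0,0.004,0.002],[0,0.008,0],[0,0.008,0],[0,0.008,0],[0,0.004,0],[0,0,0]], gripper=[0,0,0,0,0,0])

```text
time: 9.2
tool_pos: [0.4064, -0.0134, 0.2365]
tcp_rot: [2.123, 2.315, 0.0]
wrist_force: [-0.8, -0.1, -3.4]
width: 0.107
grip_force: 49.3
```

Emit:
jog_arm(turn=[[0,0,0],[0,0,0],[0,0,0],[0,0,0],[0,0,0],[0,0,0]], delta_pos=[[0,0.004,0],[0,0.006,0],[0,0.006,0],[0,0.003,0],[0,0,0],[0,0,0]], gripper=[0,0,0,0,0,0])

```text
time: 9.7
tool_pos: [0.4241, -0.0119, 0.2362]
tcp_rot: [-2.123, -2.315, 0.0]
wrist_force: [0.2, 0.4, -4.1]
width: 0.107
grip_force: 49.3
```

```bash
python3 - <<'E'
from h import *
print(off([.4243,-.0121,.202])); s=read_state(); print(s['wrist_force'],s['torque'],s['width'])
E
```

```text
(array([-0.0003,  0.0002,  0.0342]), [[-0.086, 0.996, -0.0], [0.996, 0.086, 0.0], [0.0, -0.0, -1.0]], array([ 0.4241, -0.0119,  0.2362]))
[ 0.24786527  0.435795   -4.08425978] [0.02926566 0.0142243  0.01012987] 0.10666892908513427
```

Emit:
jog_arm(turn=[[0,0,0],[0,0,0],[0,0,0],[0,0,0],[0,0,0],[0,0,0]], delta_pos=[[0,0,0.004],[0,0,0.004],[0,0,0.004],[0,0,0.004],[0,0,0.004],[0,0,0]], gripper=[0,0,0,0,0,0])

```text
time: 10.2
tool_pos: [0.4232, -0.0118, 0.215]
tcp_rot: [-2.123, -2.314, 0.002]
wrist_force: [0.4, 0.1, -3.7]
width: 0.105
grip_force: 49.3
```

Emit:
jog_arm(turn=[[0,0,0],[0,0,0],[0,0,0],[0,0,0],[0,0,0],[0,0,0]], delta_pos=[[0,0,0.003],[0,0,0.003],[0,0,0.003],[0,0,0.002],[0,0,0],[0,0,0]], gripper=[0,0,0,0,0,0])

```text
time: 10.7
tool_pos: [0.424, -0.0119, 0.2051]
tcp_rot: [-2.124, -2.315, 0.0]
wrist_force: [-0.2, 0.5, -3.3]
width: 0.109
grip_force: 49.3
```

```bash
python3 - <<'E'
from h import *
print(off([.4243,-.0121,.202])); s=read_state(); print(s['wrist_force'],s['torque'],s['width'])
a=snap('scene','scene5')[140:250,290:390]; b=cv2.imread('pics/scene5.png')
cv2.imwrite('pics/c8.png',cv2.resize(a,None,fx=5.4,fy=5.4,interpolation=cv2.INTER_CUBIC)[:,:,::-1])
E
```

```text
(array([-0.0003,  0.0003,  0.0031]), [[-0.086, 0.996, -0.0], [0.996, 0.086, 0.0], [0.0, -0.0, -1.0]], array([ 0.424 , -0.0119,  0.2051]))
[-0.17313965  0.54234188 -3.2997159 ] [ 0.06194933  0.011216   -0.05865499] 0.10852628825527295
```

View pics/c8.png

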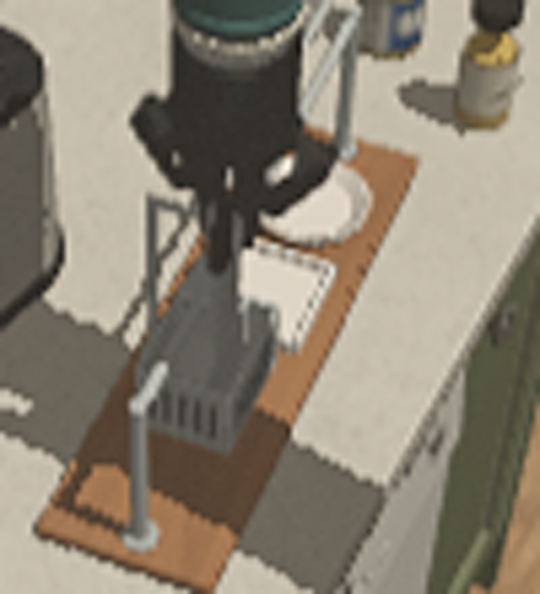

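The rail (from (150,385)) now runs into the hook above the box. I'll lower until it seats.

Emit:
jog_arm(turn=[[0,0,0],[0,0,0],[0,0,0],[0,0,0]], delta_pos=[[0,0,0.0015],[0,0,0.0015],[0,0,0],[0,0,0]], gripper=[0,0,0,0])

```text
time: 11.08
tool_pos: [0.4241, -0.0119, 0.2023]
tcp_rot: [2.124, 2.315, 0.0]
wrist_force: [-0.0, 0.7, -2.6]
width: 0.109
grip_force: 49.4
```

Emit:
jog_arm(turn=[[0,0,0],[0,0,0],[0,0,0],[0,0,0]], delta_pos=[[0,0,0.001],[0,0,0.001],[0,0,0],[0,0,0]], gripper=[0,0,0,0])

```text
time: 11.42
tool_pos: [0.4243, -0.0118, 0.2022]
tcp_rot: [2.124, 2.315, 0.001]
wrist_force: [-4.7, 0.6, 8.9]
width: 0.106
grip_force: 51.0
```

Seated at the expected height: contact force came up at z=0.2022. Unload slightly and slide.

Emit:
jog_arm(turn=[[0,0,0],[0,0,0],[0,0,0],[0,0,0],[0,0,0],[0,0,0],[0,0,0],[0,0,0],[0,0,0]], delta_pos=[[0,0,-0.0015],[0,0,0],[-0.005,0,0],[-0.01,0,0],[-0.01,0,0],[-0.01,0,0],[-0.01,0,0],[-0.005,0,0],[0,0,0]], gripper=[0,0,0,0,0,0,0,0,0])

```text
time: 12.17
tool_pos: [0.4288, -0.0634, 0.2022]
tcp_rot: [2.125, 2.312, -0.001]
wrist_force: [-0.7, -0.4, 4.2]
width: 0.104
grip_force: 50.4
```

Emit:
jog_arm(turn=[[0,0,0],[0,0,0],[0,0,0],[0,0,0],[0,0,0],[0,0,0],[0,0,0],[0,0,0],[0,0,0],[0,0,0],[0,0,0]], delta_pos=[[-0.005,0,-0.0008],[-0.01,0,0],[-0.01,0,0],[-0.01,0,0],[-0.01,0,0],[-0.01,0,0],[-0.01,0,0],[-0.01,0,0],[-0.005,0,0],[0,0,0],[0,0,0]], gripper=[0,0,0,0,0,0,0,0,0,0,0])

```text
time: 13.08
tool_pos: [0.4351, -0.1425, 0.2023]
tcp_rot: [2.124, 2.314, -0.002]
wrist_force: [0.2, -0.8, -1.1]
width: 0.111
grip_force: 49.6
```

```bash
python3 - <<'E'
from h import *
print(off([.4435,-.2293,.202])); s=read_state(); print(s['wrist_force'],s['torque'],s['width'])
E
```

```text
(array([-0.0872,  0.001 ,  0.0004]), [[-0.085, 0.996, -0.0], [0.996, 0.085, -0.001], [-0.001, -0.001, -1.0]], array([ 0.4351, -0.1425,  0.2023]))
[ 0.17755192 -0.75558093 -1.12314844] [-0.2362624  -0.01018479 -0.04291289] 0.11112899148302166
```

Emit:
jog_arm(turn=[[0,0,0],[0,0,0],[0,0,0],[0,0,0],[0,0,0],[0,0,0],[0,0,0],[0,0,0],[0,0,0],[0,0,0],[0,0,0],[0,0,0]], delta_pos=[[-0.005,0,0],[-0.01,0,0],[-0.01,0,0],[-0.01,0,0],[-0.01,0,0],[-0.01,0,0],[-0.01,0,0],[-0.01,0,0],[-0.007,0,0],[-0.005,0,0],[0,0,0],[0,0,0]], gripper=[0,0,0,0,0,0,0,0,0,0,0,0])

```text
time: 14.08
tool_pos: [0.4426, -0.2282, 0.2024]
tcp_rot: [-2.124, -2.314, -0.0]
wrist_force: [-0.3, 0.4, -3.2]
width: 0.111
grip_force: 49.3
```

```bash
python3 - <<'E'
from h import *
print(off([.4435,-.2293,.202])); s=read_state(); print(s['wrist_force'],s['torque'],s['width'])
a=snap('scene','scene6')[120:220,300:400]; b=snap('top','top6')[170:270,320:420]
cv2.imwrite('pics/c9.png',cv2.resize(np.hstack([a,b]),None,fx=4,fy=4,interpolation=cv2.INTER_CUBIC)[:,:,::-1])
E
```

```text
(array([-0.0012,  0.0008,  0.0004]), [[-0.085, 0.996, -0.0], [0.996, 0.085, 0.001], [0.001, -0.0, -1.0]], array([ 0.4426, -0.2282,  0.2024]))
[-0.32247423  0.35389771 -3.19390039] [ 0.01738962 -0.01010788  0.02544413] 0.11110579097485986
```

View pics/c9.png

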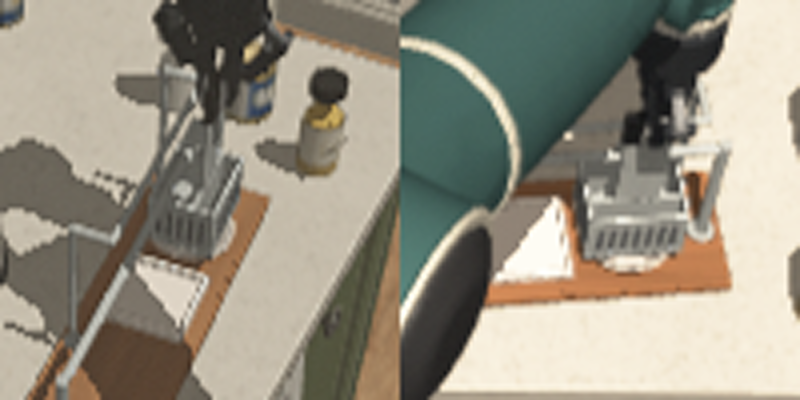

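The drainer hangs over the round dish: in the top crop the box spans 587–680 and the dish is visible beneath it, centred at about (637,268). The square dish is clear to the left. Set the weight down and release.

Emit:
jog_arm(turn=[[0,0,0],[0,0,0],[0,0,0],[0,0,0],[0,0,0],[0,0,0],[0,0,0],[0,0,0]], delta_pos=[[-0.001,0,0.0005],[0,0,0.0005],[0,0,0],[0,0,0],[0,0,0],[0,0,0],[0,0,0],[0,0,0]], gripper=[0,0,0,0,0.015,0.025,0.04,0.05])

```text
time: 14.85
tool_pos: [0.4431, -0.2295, 0.2017]
tcp_rot: [2.123, 2.314, -0.0]
wrist_force: [0.1, 0.3, 0.3]
width: 0.563
grip_force: 0.0
```

Emit:
jog_arm(turn=[[0,0,0],[0,0,0],[0,0,0],[0,0,0],[0,0,0],[0,0,0],[0,0,0],[0,0,0],[0,0,0],[0,0,0]], delta_pos=[[0,0,0],[0,0,0],[0,0,-0.01],[0,0,-0.02],[0,0,-0.02],[0,0,-0.02],[0,0,-0.02],[0,0,-0.02],[0,0,0],[0,0,0]], gripper=[0.06,0.06,0.06,0.06,0.06,0.06,0.06,0.06,0.06,0.06])

```text
time: 15.68
tool_pos: [0.4436, -0.2296, 0.3137]
tcp_rot: [2.121, 2.312, 0.001]
wrist_force: [-0.3, -0.4, -0.4]
width: 0.7
grip_force: 0.0
```

```bash
python3 - <<'E'
from h import *
s=read_state(); print(s['time'],s['tool_pos'],s['wrist_force'],s['width'])
a=snap('scene','scene7')[120:220,300:400]; b=snap('top','top7')[170:270,320:420]
cv2.imwrite('pics/c10.png',cv2.resize(np.hstack([a,b]),None,fx=4,fy=4,interpolation=cv2.INTER_CUBIC)[:,:,::-1])
E
```

```text
15.6833 [ 0.44363981 -0.22964238  0.3137289 ] [-0.26549853 -0.39983126 -0.3540064 ] 0.7002080973750606
```

View pics/c10.png

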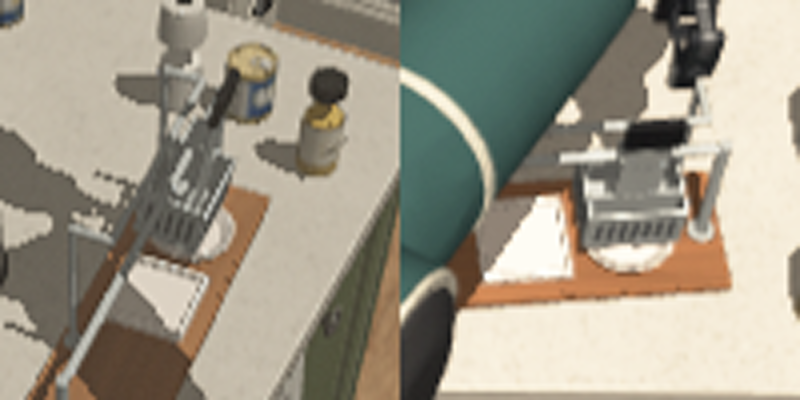

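After release it hangs on the rail over the round dish, tilted a little with the box swung back. I'll check the amount of tilt and whether it is still.

```bash
python3 - <<'E'
from h import *
from scipy.optimize import least_squares
n7=cv2.imread('pics/scene7.png').astype(int)[120:220,300:400,::-1]; im=vision.read_camera('scene').astype(int)[120:220,300:400]
print('diff px',(abs(im-n7).max(2)>40).sum())
p=(.4442,-.1007,.0881); M=Ro.from_euler('z',p[2])
S=lambda x,y:('scene',(300+x/4,120+y/4)); T=lambda x,y:('top',(320+(x-400)/4,170+y/4))
L=[(T(629,125),(-.007,.025,.19)),(T(690,121),(-.007,-.025,.19)),(T(590,248),(-.035,.045,0)),(T(682,238),(-.035,-.045,0)),(T(588,213),(-.035,.045,.06)),(T(685,203),(-.035,-.045,.06)),
(S(142,240),(.035,.045,0)),(S(190,256),(-.035,.045,0)),(S(232,160),(-.035,-.045,.06)),(S(236,68),(-.012,-.02,.19))]
def res(q,full=0):
    Rp=Ro.from_euler('y',q[2]); r=[]
    for (n,u),X in L:
        w=M.apply(Rp.apply(np.array(X)-[0,0,.108])+[q[0],q[1],.153+q[3]])+[p[0],p[1],0]; r.append(proj(n,w)-u)
    return np.array(r) if full else np.ravel(r)
s=least_squares(res,[0,-.128,0,0],loss='soft_l1'); print(s.x.round(4)); print(res(s.x,1).round(1).tolist())
E
```

```text
diff px 105
[-0.0007 -0.1269 -0.1492 -0.0018]
[[0.0, -0.2], [-0.3, -0.2], [-1.9, -0.6], [-0.6, 0.2], [0.6, 1.7], [1.5, 2.4], [-3.5, -2.7], [0.4, -0.1], [0.5, -0.6], [-0.8, 0.5]]
```

Emit:
jog_arm(turn=[[0,0,0],[0,0,0],[0,0,0],[0,0,0],[0,0,0],[0,0,0],[0,0,0],[0,0,0],[0,0,0],[0,0,0],[0,0,0],[0,0,0],[0,0,0],[0,0,0],[0,0,0],[0,0,0],[0,0,0],[0,0,0],[0,0,0],[0,0,0]], delta_pos=[[0,0,-0.01],[0,0,0],[0,0,0],[0,0,0],[0,0,0],[0,0,0],[0,0,0],[0,0,0],[0,0,0],[0,0,0],[0,0,0],[0,0,0],[0,0,0],[0,0,0],[0,0,0],[0,0,0],[0,0,0],[0,0,0],[0,0,0],[0,0,0]], gripper=[0.06,0.06,0.06,0.06,0.06,0.06,0.06,0.06,0.06,0.06,0.06,0.06,0.06,0.06,0.06,0.06,0.06,0.06,0.06,0.06])

```text
time: 17.5
tool_pos: [0.4428, -0.2291, 0.3216]
tcp_rot: [-2.124, -2.315, 0.0]
wrist_force: [0.8, -0.2, 0.3]
width: 0.698
grip_force: 0.0
```

```bash
cat > tilt.py <<'E'
# grip black mask in the top view -> lean of grip from upright, at rail y=-.127
from h import *
p=(.4442,-.1007,.0881); M=Ro.from_euler('z',p[2])
def blob(n,box):
    im=vision.read_camera(n); x0,y0,x1,y1=box; g=im[y0:y1,x0:x1].max(2)<45
    nn,l,st,ce=cv2.connectedComponentsWithStats(g.astype(np.uint8),connectivity=4)
    return [(st[i,4],(ce[i]+[x0,y0]).round(1).tolist()) for i in range(1,nn) if st[i,4]>15]
for k in range(4): print(blob('top',(365,195,402,212)),blob('scene',(345,132,363,152)))
for th in (0,-.05,-.1,-.15,-.2):
    Rp=Ro.from_euler('y',th); w=M.apply(Rp.apply(np.array([-.014,0,.17-.108]))+[0,-.127,.153])+[p[0],p[1],0]; b=M.apply(Rp.apply(np.array([-.035,0,-.108]))+[0,-.127,.153])+[p[0],p[1],0]
    print(th,proj('top',w).round(1),proj('scene',w).round(1),'bottomfront',proj('top',b).round(1))
E
python3 tilt.py; python3 -c "
from h import *
snap('top','top8');snap('scene','scene8')
a=cv2.imread('pics/scene8.png').astype(int)[120:220,300:400];b=cv2.imread('pics/scene7.png').astype(int)[120:220,300:400];print((abs(a-b).max(2)>40).sum())"
```

```text
[(np.int32(87), [383.3, 203.3])] []
[(np.int32(87), [383.3, 203.3])] []
[(np.int32(87), [383.3, 203.3])] []
[(np.int32(86), [383.3, 203.3])] []
0 [383.8 202. ] [353.4 143.3] bottomfront [378.7 233.4]
-0.05 [383.9 202.8] [354.2 143.6] bottomfront [378.4 232.4]
-0.1 [384.1 203.7] [355. 144.] bottomfront [378.1 231.3]
-0.15 [384.2 204.7] [355.7 144.5] bottomfront [377.8 230.1]
-0.2 [384.3 205.6] [356.4 144.9] bottomfront [377.5 228.9]
115
```

```bash
python3 - <<'E'
from h import *
a=cv2.cvtColor(cv2.imread('pics/top6.png'),6); b=cv2.cvtColor(cv2.imread('pics/top8.png'),6)
up=lambda i:cv2.resize(i,None,fx=8,fy=8,interpolation=cv2.INTER_CUBIC)
A,B=up(a[205:245,355:400]),up(b[205:245,355:400])
for (x0,x1,y0,y1) in ((366,390,223,233),(366,390,221,235),(368,388,225,232)):
    t=A[(y0-205)*8:(y1-205)*8,(x0-355)*8:(x1-355)*8]; r=cv2.matchTemplate(B,t,5); _,m,_,l=cv2.minMaxLoc(r); print(m,l[0]/8-(x0-355),l[1]/8-(y0-205))
p=(.4442,-.1007,.0881); M=Ro.from_euler('z',p[2])
for th in (0,-.05,-.1,-.15,-.2):
    print(th,[proj('top',M.apply(Ro.from_euler('y',th).apply(np.array([-.035,0,z-.108]))+[0,-.127,.153])+[p[0],p[1],0]).round(2)[1] for z in(0,.03,.06)])
E
```

```text
0.8783132433891296 -0.25 -1.25
0.7490327954292297 -0.25 -1.375
0.9255059957504272 -0.375 -1.375
0 [np.float64(233.41), np.float64(229.11), np.float64(224.68)]
-0.05 [np.float64(232.36), np.float64(228.42), np.float64(224.35)]
-0.1 [np.float64(231.26), np.float64(227.68), np.float64(223.98)]
-0.15 [np.float64(230.11), np.float64(226.9), np.float64(223.58)]
-0.2 [np.float64(228.92), np.float64(226.08), np.float64(223.14)]
```

The tilt is about 0.09 rad (limit 0.2). The drainer is still, about 1 mm from the dish's centre along the rail, and the gripper is well clear. Handing in.

```bash
python3 -c "
from workcell import ticket
print(ticket.finish_job())"
```

```text
the job is handed in; nothing more can be done
None
```

The drainer hangs by its hook on the rail, released and still, about 1 mm off the round dish's centre along the rail and tilted about 0.09 rad (limit 0.2); the job is handed in, but finish_job returned no verdict and I did not re-measure the bystanders.

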